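# Seat the D-bore collar on the gearbox stub

## Task

Take the orange collar with the D-shaped bore, turn it until the flat of its bore faces the same way as the flat of the steel D-shaped stub that stands up from the green gearbox, and lower it over the stub so that it drops fully home, level on the dark round shoulder. Let go of it there. Leave the blue round-bore collar where it lies.

Things in the scene. Friction and masses are not known exactly. Their poses are not given: they have to be found in the camera images.
- d_collar_center (a point): Loose orange collar: square block 48 x 48 mm, corners cut, 30 mm tall, 0.12 kg, flat on the bench. Point: on the bore's axis, half-way up. z up; x and y square to the side faces; grip either opposite pair (48 mm). Through bore: a D of radius 17.5 mm, its flat on the -x side, 6 mm from the axis; a white dot on top marks that side.
- stub_seat (a point): Centre of the top of the dark round shoulder (44 mm across, 57 mm above the bench) on the fixed green gearbox (housing 78 x 84 x 45 mm, motor on its +x side), at the foot of the stub. z up; the stub's flat faces -x, as does a white dot on the housing. The collar goes on when both x axes point the same way; home, its centre is 15 mm above this point.
- stub_tip (a point): Top of the steel D-shaped stub, 50 mm above stub_seat on its axis, same axes. Stub: radius 15 mm, flat on the -x side 3.5 mm from the axis; straight for the lower 14 mm, then tapering to a tip about 12 mm across, 3 mm off the axis to +x. Home in the bore it has 2.5 mm of play each way and 10 to 20 degrees of turn.
- round_collar_center (a point): Loose blue collar, to be left alone: outside the same as the orange one (48 x 48 x 30 mm), but with a small round bore of 18 mm that does not fit the stub. Point: on the bore's axis, half-way up; z up.

How it is judged (in metres and radians):
At the end, for the whole second after the job is handed in: The orange collar is home on the gearbox stub: its centre within 10 mm of the stub's axis and 10 to 19 mm above the shoulder (15 mm when seated), level within 0.1 rad, its x axis within 0.45 rad of the stub's, released and at rest (horizontal distance between d_collar_center and stub_seat below 0.01 m and z of d_collar_center in the frame of stub_seat between 0.01 and 0.019 m and angle between the x axis of d_collar_center and the x axis of stub_seat, either way round below 0.45 rad and angle between d_collar_center's own z axis and vertical below 0.1 rad and linear speed of d_collar below 0.02 m/s); the robot touches nothing.
It fails at once if the blue round-bore collar is moved by more than 30 mm (distance of round_collar_center from where it was at the start of the episode above 0.03 m).
It also fails if it takes over 32 s, if anything falls off the work surface, if the arm or the gripper's body presses on something with over 40 N, if the wrist force passes 120 N, or if a joint passes its speed limit or range.

## Robot

A 6-joint arm with a two-finger parallel gripper is mounted at the origin on a cart in front of the work surface, level with it; the furniture and walls round the work are solid. World frame = base frame: x ahead of the robot, y to its left, z up, the work surface at z = 0. Lengths are in mm, angles in rad, forces in N, time in s.
With the tool pointing down it reaches from about 300 to 875 mm from the base axis. Payload 6.4 kg.
Tool frame: the origin (TCP) lies midway between the tips of the shut fingers; the grasp point (between the pads) lies r.grasp_offset behind it (r.grasp_offset is the distance from the TCP to the grasp point, in mm); z points along the fingers, y is the line along which they close (so a half turn about z gives the same grasp; the last joint's range is limited). The gripper opens to 85 mm and grips with 20 to 120 N. Pads are 22 mm wide; open, the fingers measure 114 mm over their backs; the gripper's body (76 mm by 85 mm) begins 54 mm behind the grasp point. The pads swing forward as they close: fully open they stand 13 mm farther back than shut.
Start: joints at [-1.372, 0.181, 1.607, -0, 1.354, -0.206], TCP at [226.472, -528.537, 231.288] pointing down, gripper open.
Joint ranges: [-2.99, 2.99], [-0.89, 2.07], [0.3, 2.58], [-1.14, 4.28], [0, 2.63], [-3.12, 3.12]. Speed limits (rad/s): [2.57, 2.57, 3.01, 3.14, 3.14, 3.14].

## Interface

Orientations are given as a 3x3 rotation matrix whose columns are the frame's x, y, z axes.
In Python, from cell import sense, snapshot, get_calibration, finish_job, r gives the robot as it stands.
- The arm moves only by the tool servo_tool, never from a script. Its argument "series" is a list of rows, each an object of numbers: "dx", "dy", "dz": the shift along the tool's x, y, z in mm; "yaw": the turn about the tool's z in rad. In form: [{"dx": .., "dy": .., "dz": .., "yaw": ..}, ...]. A call has 1 to 10 rows; each row is the pose to reach, as a shift and turn from the pose commanded when the call began, along the tool's axes at that moment; what a row does not reach only later rows make up. A row lasts 1/8 s, in which the tool goes at most 62.5 mm and 10.7 degrees, less where a joint would pass 70% of its speed; a pose out of reach is approached as far as the arm can. A call with a gripper value outside its range is refused whole. "fingers" is the closure, from -1 (fully open) to 1 (shut), set as the call begins (left out, the last holds). The fingers move at their own pace and stop on an object; "grip_force" is the grip in N (left out, the last holds). Time passes only in rows, so rows that repeat a pose let the fingers close. It gives the time, the measured TCP pose, the force, the opening and the grip force at its end, in the units of the state.
- sense(): the state, without advancing time (a new reading comes with each control period).
- snapshot(name): name is "side" or "top" or "wrist"; returns the picture (420x560x3 uint8, red, green, blue); there is no depth.
- get_calibration(name): a dict with "K" (3x3 intrinsics, pixels), "world_to_cam" (4x4, takes a point from world to camera coordinates). Camera axes: x right, y up, looking along -z (the intrinsics and any distortion apply to the point x, -y, -z); pixel columns grow to the right and rows downward; lengths in mm; the calibration is good to about 2 mm. The wrist camera is an equidistant fisheye: a pixel r from the principal point sees the ray r / f radians off the axis. A picture is of the moment at which its call begins: read the wrist's pose just before it. get_calibration takes no time and is no camera call; for the wrist camera it gives the pose at the moment of the call.
- finish_job(): hands the job in; it is judged then, once.
The state is a dict: "time": time; "qpos": joint angles; "joint_vel": joint speeds; "joint_efforts": joint torques, N m; "tcp_pos": TCP position; "tool_rot": TCP orientation; "force": force on the tool from outside, world axes, zero at the start; "torque": the same for the moment, N m; "grip_width": finger opening in mm; "grip_force": force on a finger pad.
Only numpy, scipy, OpenCV 4.12 (cv2) and the standard library are available. Lean on these libraries where they do the work, as an engineer would, in place of code of your own. Each camera call takes 0.05 s, during which the arm holds its last target. There are 200 camera calls.

## Working session

There is one attempt and no reset: what is moved stays moved. The work goes in short steps, Python scripts to look and compute and a tool call to move; the robot and the scene stay as the last step left them, time stands still between calls to the robot, and variables do not carry over. Pictures are saved under pics/ and viewed, at most 10 in all, crops included, and the job is handed in when it is done.

Besides the shell and the picture viewer there is one more tool, called after "Call:" as name([rows], argument=value, ...), one row to a line, values as JSON. servo_tool: Moves the arm, as the interface text tells. Its arguments: {"type":"object","properties":{"series":{"type":"array"},"fingers":{"type":"number"},"grip_force":{"type":"number"}},"required":["series"]}

```bash
mkdir -p pics; ls; python3 - <<'E'
from cell import sense, snapshot, get_calibration, r
import cv2, numpy as np
s=sense();print(s,r.grasp_offset)
for n in ['side','top']:
    im=snapshot(n);cv2.imwrite(f'pics/{n}0.png',im[:,:,::-1]);np.save(f'pics/{n}0.npy',im);print(n,get_calibration(n))
E
```

```text
pics
{'time': 0.0, 'qpos': array([-1.37227193e+00,  1.81552305e-01,  1.60800650e+00, -5.89547313e-07,
        1.35379224e+00, -2.06309638e-01]), 'joint_vel': array([-0.00095956,  0.00033421, -0.00105775, -0.00018825,  0.00127959,
        0.00041955]), 'joint_efforts': array([ 4.82793203e-04, -4.44869292e+01, -3.51337230e+01, -3.61962066e-04,
        9.09741124e-03,  1.14003441e-05]), 'tcp_pos': array([ 226.37299833, -527.96558448,  230.3785432 ]), 'tool_rot': array([[ 9.19167792e-01,  3.93866030e-01, -3.47360400e-04],
       [ 3.93866019e-01, -9.19166246e-01,  1.72374518e-03],
       [ 3.59642713e-04, -1.72122450e-03, -9.99998454e-01]]), 'force': array([-0.2972768 , -0.3611353 ,  0.50150394]), 'torque': array([-0.00561317, -0.00313444,  0.03053046]), 'grip_force': 0.0, 'grip_width': 85.44591425033364} 18.700000000000003
side {'K': array([[425.09889696,   0.        , 275.72260142],
       [  0.        , 425.09889696, 202.98140178],
       [  0.        ,   0.        ,   1.        ]]), 'world_to_cam': array([[ 9.74496171e-01, -2.23142499e-01,  2.37621235e-02,
        -4.85356432e+02],
       [ 8.92353213e-02,  4.82491859e-01,  8.71343023e-01,
        -1.83690340e+02],
       [-2.05898691e-01, -8.47000018e-01,  4.90098662e-01,
        -6.93217426e+02],
       [ 0.00000000e+00,  0.00000000e+00,  0.00000000e+00,
         1.00000000e+00]])}
top {'K': array([[514.77286011,   0.        , 272.17043414],
       [  0.        , 514.77286011, 206.78221935],
       [  0.        ,   0.        ,   1.        ]]), 'world_to_cam': array([[ 1.17343789e-02, -9.99930682e-01, -9.67726870e-04,
         8.95349340e+01],
       [ 9.97345495e-01,  1.16344771e-02,  7.18790772e-02,
        -5.39565235e+02],
       [-7.18628356e-02, -1.80861436e-03,  9.97412884e-01,
        -9.12175612e+02],
       [ 0.00000000e+00,  0.00000000e+00,  0.00000000e+00,
         1.00000000e+00]])}
```

View pics/top0.png

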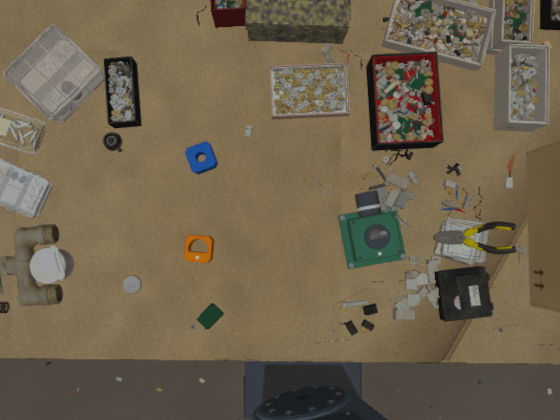

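View pics/side0.png

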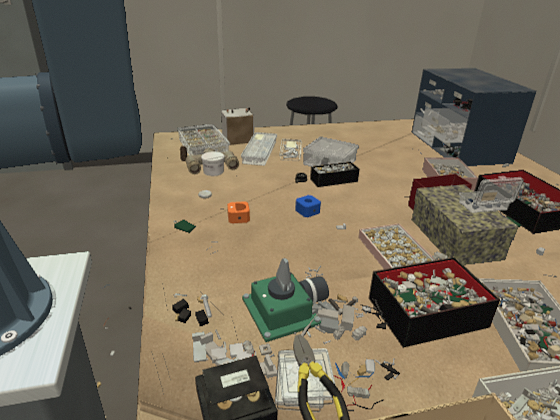

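The top view shows the orange collar at about (199,249) with its dot at (198,258), the blue collar at (202,157), the gearbox at (372,238) with its motor at (367,203), and the stub shoulder at (376,236). The side view shows the stub tip at about (283,262). Next I measure these with masks.

```bash
cat > h.py <<'E'
import numpy as np, cv2
from cell import sense, snapshot, get_calibration, r
def ray(n,uv,cal=None):
    c=cal or get_calibration(n);K=c['K'];T=c['world_to_cam'];R=T[:3,:3];o=-R.T@T[:3,3]
    p=np.atleast_2d(np.asarray(uv,float));q=np.c_[(p[:,0]-K[0,2])/K[0,0],(p[:,1]-K[1,2])/K[1,1]]
    if n=='wrist':
        t=np.linalg.norm(q,axis=1);k=np.sin(t)/np.maximum(t,1e-9)
        d=np.c_[q[:,0]*k,-q[:,1]*k,-np.cos(t)]
    else: d=np.c_[q[:,0],-q[:,1],-np.ones(len(q))]
    return o,d@R
def onz(n,uv,z,cal=None):
    o,d=ray(n,uv,cal);return o+d*((z-o[2])/d[:,2])[:,None]
def big(m):
    cs,_=cv2.findContours(m.astype(np.uint8),cv2.RETR_EXTERNAL,cv2.CHAIN_APPROX_NONE)
    return max(cs,key=cv2.contourArea)
def rect(n,c,z,cal=None):
    h=cv2.convexHull(onz(n,c[:,0],z,cal)[:,:2].astype(np.float32))
    return cv2.minAreaRect(h)
E
python3 - <<'E'
from h import *
im=np.load('pics/top0.npy');hsv=cv2.cvtColor(im,cv2.COLOR_RGB2HSV);H,S,V=cv2.split(hsv)
yy,xx=np.mgrid[:420,:560]
mo=(H>6)&(H<17)&(S>210)&(V>120)&(abs(xx-199)<30)&(abs(yy-249)<30)
c=big(mo);print('orange',rect('top',c,30),cv2.boundingRect(c))
w=(S<90)&(V>170)&(abs(xx-199)<16)&(abs(yy-249)<16);print('odot',w.sum(),onz('top',[xx[w].mean(),yy[w].mean()],30) if w.any() else 0)
mb=(H>100)&(H<125)&(S>180)&(abs(xx-202)<30)&(abs(yy-157)<30);print('blue',rect('top',big(mb),30))
mg=(H>65)&(H<90)&(S>100)&(V>50)&(abs(xx-372)<45)&(abs(yy-238)<40)
print('green',rect('top',big(mg),45))
w=(S<90)&(V>130)&(abs(xx-372)<36)&(abs(yy-240)<36)
n,l,st,ce=cv2.connectedComponentsWithStats(w.astype(np.uint8))
for i in range(1,n):
  print(st[i],ce[i],onz('top',ce[i],45))
crop=np.hstack([cv2.resize(im[205:275,335:410],None,fx=5,fy=5),cv2.resize(im[215:285,165:235],None,fx=5,fy=5)])
cv2.imwrite('pics/c1.png',crop[:,:,::-1])
E
```

```text
orange ((461.9081115722656, 226.82469177246094), (47.38053512573242, 45.923927307128906), 86.15534973144531) (184, 235, 28, 28)
odot 8 [[446.91791831 228.5707232   30.        ]]
blue ((624.8351440429688, 225.39627075195312), (49.27599334716797, 45.708702087402344), 21.431289672851562)
green ((485.90106201171875, -78.85444641113281), (93.01408386230469, 100.98442077636719), 10.901836395263672)
[358 205  21   6  56] [367.67857143 207.01785714] [[538.18537879 -72.2623626   45.        ]]
[398 210   1   1   1] [398. 210.] [[ 533.54835485 -125.57154065   45.        ]]
[401 210   1   1   1] [401. 210.] [[ 533.60992104 -130.84644753   45.        ]]
[398 212   1   1   1] [398. 212.] [[ 530.02363045 -125.55099366   45.        ]]
[404 216   2   1   2] [404.5 216. ] [[ 523.11350386 -136.92923933   45.        ]]
[403 219   4   1   4] [404.5 219. ] [[ 517.83602682 -136.89368864   45.        ]]
[405 225   1   1   1] [405. 225.] [[ 507.30459849 -137.69996957   45.        ]]
[402 231   1   2   2] [402.  231.5] [[ 495.84275022 -132.36336788   45.        ]]
[378 252   4   3   9] [379.33333333 253.11111111] [[457.62188025 -92.50495477  45.        ]]
[407 261   1   1   1] [407. 261.] [[ 444.46454165 -140.76360563   45.        ]]
```

View pics/c1.png

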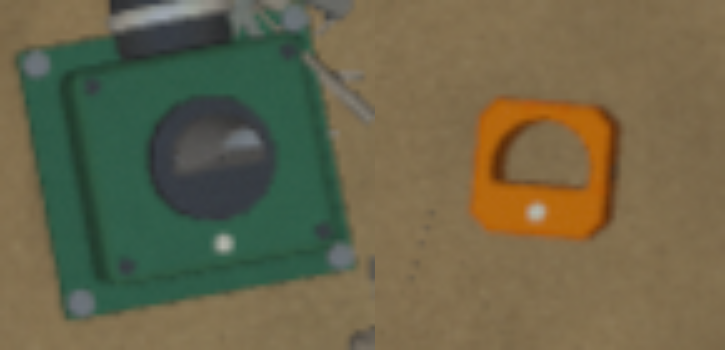

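The crop shows the collar dot at image (197.4,257.4) and the flat towards the robot. The gearbox dot is at (379.8,253.6) and the shoulder centre at about (377.4,236.4). I'll fit the shoulder and compute the first move.

```bash
cat >> h.py <<'E'
def to(x,y,z,yaw,pos=None,rot=None):
    s=sense();R=s['tool_rot'] if rot is None else rot;p=s['tcp_pos'] if pos is None else pos
    cur=np.arctan2(R[1,0],R[0,0]);d=R.T@(np.array([x,y,z])-p)
    print('t',round(s['time'],2),'at',s['tcp_pos'].round(1),'yaw',round(np.degrees(cur),2),'-> shift',d.round(1),'turn',round(-(np.radians(yaw)-cur),3))
E
python3 - <<'E'
from h import *
im=np.load('pics/top0.npy');H,S,V=cv2.split(cv2.cvtColor(im,cv2.COLOR_RGB2HSV))
yy,xx=np.mgrid[:420,:560]
m=~((H>65)&(H<95)&(S>90))&((xx-377)**2+(yy-236.4)**2<15.5**2)
c=big(m);P=onz('top',c[:,0],57);(e,rad)=cv2.minEnclosingCircle(P[:,:2].astype(np.float32));print('shoulder',e,rad,cv2.fitEllipse(P[:,:2].astype(np.float32)))
im=np.load('pics/side0.npy');c2=im[250:300,260:310];cv2.imwrite('pics/c2.png',cv2.resize(c2,None,fx=8,fy=8)[:,:,::-1])
to(462,227,150,-3.85)
E
```

```text
shoulder (487.0008239746094, -85.91313934326172) 22.38719940185547 ((486.9864501953125, -85.89079284667969), (42.1815071105957, 43.06250762939453), 23.857097625732422)
t 0.1 at [ 226.4 -528.   230.5] yaw 23.19 -> shift [ 513.9 -601.1   81.6] turn 0.472
```

Call:
servo_tool([
  {"dx":25,"dy":-30,"dz":0,"yaw":0.04},
  {"dx":60,"dy":-70,"dz":0,"yaw":0.1},
  {"dx":96,"dy":-112,"dz":0,"yaw":0.15},
  {"dx":132,"dy":-154,"dz":0,"yaw":0.2},
  {"dx":168,"dy":-196,"dz":0,"yaw":0.25},
  {"dx":204,"dy":-238,"dz":0,"yaw":0.3},
  {"dx":240,"dy":-280,"dz":0,"yaw":0.35},
  {"dx":276,"dy":-322,"dz":0,"yaw":0.4},
  {"dx":312,"dy":-364,"dz":0,"yaw":0.44},
  {"dx":348,"dy":-407,"dz":0,"yaw":0.472},
], fingers=-1)

```text
time: 1.35
tcp_pos: [386.2, -15.6, 231.3]
tool_rot: [[0.998, -0.069, 0.001], [-0.069, -0.998, -0.0], [0.001, 0.0, -1.0]]
force: [1.5, -0.9, -0.2]
grip_width: 85.4
grip_force: 0.0
```

```bash
python3 - <<'E'
from h import *
to(462,227,150,-3.85)
print(sense()['qpos'].round(2))
E
```

```text
t 1.35 at [386.2 -15.6 231.3] yaw -3.94 -> shift [  58.9 -247.3   81.3] turn -0.001
[-0.35 -0.28  2.05 -0.    1.37  1.29]
```

Call:
servo_tool([
  {"dx":10,"dy":-40,"dz":10},
  {"dx":20,"dy":-85,"dz":25},
  {"dx":32,"dy":-135,"dz":45},
  {"dx":44,"dy":-185,"dz":65},
  {"dx":54,"dy":-225,"dz":77},
  {"dx":59,"dy":-246,"dz":81},
  {"dx":59,"dy":-247,"dz":81},
  {"dx":59,"dy":-247,"dz":81},
])

```text
invalid input at $.series[0]: expected keys dx, dy, dz, yaw
```

```bash
python3 - <<'E'
from h import *
cal=get_calibration('wrist');im=snapshot('wrist');cv2.imwrite('pics/w1.png',im[:,:,::-1])
H,S,V=cv2.split(cv2.cvtColor(im,cv2.COLOR_RGB2HSV))
mo=(H>4)&(H<18)&(S>200)&(V>90);n,l,st,ce=cv2.connectedComponentsWithStats(mo.astype(np.uint8))
print([ (st[i].tolist(),ce[i].round()) for i in range(1,n) if st[i][4]>100])
c=big(mo);print(rect('wrist',c,30,cal))
print(onz('wrist',[[275,210]],30,cal))
to(462,227,1,-3.85)
E
```

```text
[([56, 120, 42, 41, 1305], array([ 77., 140.]))]
((462.0344543457031, 219.8402862548828), (62.502933502197266, 47.000030517578125), 85.86052703857422)
[[358.85706145 -12.32364644  30.        ]]
t 1.4 at [386.8  -9.3 231.3] yaw -3.71 -> shift [  59.5 -239.7  231.3] turn 0.002
```

View pics/w1.png

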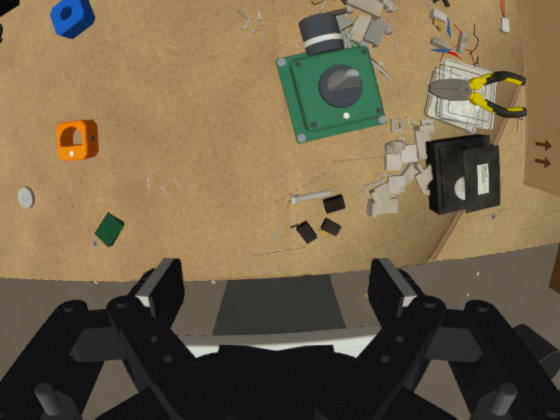

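The move was refused because every row needs all four keys. The wrist view, taken from the old pose, shows the orange collar at (77,140), the gearbox at (333,90) and the clear area. I'll resend the move.

Call:
servo_tool([
  {"dx":10,"dy":-40,"dz":10,"yaw":0},
  {"dx":20,"dy":-85,"dz":25,"yaw":0},
  {"dx":32,"dy":-135,"dz":45,"yaw":0},
  {"dx":44,"dy":-180,"dz":65,"yaw":0},
  {"dx":54,"dy":-220,"dz":77,"yaw":0},
  {"dx":59,"dy":-238,"dz":81,"yaw":0},
  {"dx":59,"dy":-239,"dz":81,"yaw":0},
  {"dx":59,"dy":-239,"dz":81,"yaw":0},
])

```text
time: 2.4
tcp_pos: [461.0, 216.3, 150.6]
tool_rot: [[0.998, -0.068, 0.0], [-0.068, -0.998, -0.0], [0.0, 0.0, -1.0]]
force: [0.3, -0.2, -0.4]
grip_width: 85.3
grip_force: 0.0
```

```bash
python3 - <<'E'
from h import *
cal=get_calibration('wrist');im=snapshot('wrist');cv2.imwrite('pics/w2.png',im[:,:,::-1])
H,S,V=cv2.split(cv2.cvtColor(im,cv2.COLOR_RGB2HSV))
mo=(H>4)&(H<18)&(S>200)&(V>170)
c=big(mo);print(cv2.boundingRect(c),rect('wrist',c,30,cal))
to(462,227,1,-3.85)
E
```

```text
(233, 175, 57, 55) ((462.9738464355469, 228.98150634765625), (46.81932830810547, 46.524391174316406), 86.18753051757812)
t 2.45 at [461.1 216.1 150.7] yaw -3.91 -> shift [ 1.000e-01 -1.100e+01  1.497e+02] turn -0.001
```

View pics/w2.png

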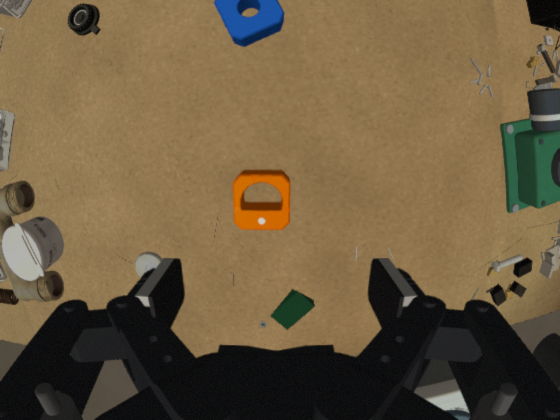

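The wrist view shows the collar at (262,201) with its dot at (262,221), consistent with the top view to 2 mm. I'll descend and grip.

Call:
servo_tool([
  {"dx":0.5,"dy":-8,"dz":15,"yaw":0},
  {"dx":0.5,"dy":-12,"dz":40,"yaw":0},
  {"dx":0.5,"dy":-12,"dz":70,"yaw":0},
  {"dx":0.5,"dy":-12,"dz":100,"yaw":0},
  {"dx":0.5,"dy":-12,"dz":125,"yaw":0},
  {"dx":0.5,"dy":-12,"dz":140,"yaw":0},
  {"dx":0.5,"dy":-12,"dz":146,"yaw":0},
  {"dx":0.5,"dy":-12,"dz":148,"yaw":0},
  {"dx":0.5,"dy":-12,"dz":148,"yaw":0},
])

```text
time: 3.58
tcp_pos: [462.9, 229.2, 3.0]
tool_rot: [[0.998, -0.067, 0.001], [-0.067, -0.998, 0.0], [0.001, -0.0, -1.0]]
force: [0.5, -0.6, -0.4]
grip_width: 85.1
grip_force: 0.0
```

Call:
servo_tool([
  {"dx":0,"dy":0,"dz":0,"yaw":0},
  {"dx":0,"dy":0,"dz":0,"yaw":0},
  {"dx":0,"dy":0,"dz":0,"yaw":0},
  {"dx":0,"dy":0,"dz":0,"yaw":0},
  {"dx":0,"dy":0,"dz":0,"yaw":0},
  {"dx":0,"dy":0,"dz":0,"yaw":0},
  {"dx":0,"dy":0,"dz":0,"yaw":0},
  {"dx":0,"dy":0,"dz":0,"yaw":0},
], fingers=1, grip_force=40)

```text
time: 4.58
tcp_pos: [462.8, 229.2, 2.9]
tool_rot: [[0.998, -0.067, 0.001], [-0.067, -0.998, 0.0], [0.001, -0.0, -1.0]]
force: [-0.7, -1.5, 6.3]
grip_width: 47.2
grip_force: 42.0
```

Call:
servo_tool([
  {"dx":0,"dy":0,"dz":-10,"yaw":0},
  {"dx":0,"dy":0,"dz":-35,"yaw":0},
  {"dx":0,"dy":0,"dz":-70,"yaw":0},
  {"dx":0,"dy":0,"dz":-105,"yaw":0},
  {"dx":0,"dy":0,"dz":-130,"yaw":0},
  {"dx":0,"dy":0,"dz":-140,"yaw":0},
  {"dx":0,"dy":0,"dz":-140,"yaw":0},
  {"dx":0,"dy":0,"dz":-140,"yaw":0},
])

```text
time: 5.58
tcp_pos: [461.4, 228.8, 141.0]
tool_rot: [[0.998, -0.067, -0.002], [-0.067, -0.998, -0.001], [-0.002, 0.001, -1.0]]
force: [0.4, -0.1, -1.4]
grip_width: 47.4
grip_force: 41.5
```

```bash
python3 - <<'E'
from h import *
s=sense();print(s['grip_width'],s['force'])
cal=get_calibration('wrist');im=snapshot('wrist');cv2.imwrite('pics/w3.png',im[:,:,::-1])
H,S,V=cv2.split(cv2.cvtColor(im,cv2.COLOR_RGB2HSV))
mo=(H>4)&(H<18)&(S>200)&(V>60);c=big(mo);zt=s['tcp_pos'][2]-3+30
print(cv2.boundingRect(c),rect('wrist',c,zt,cal))
to(487,-86,143,11)
E
```

```text
47.38067613099189 [ 0.35994663 -0.06210926 -1.36421561]
(215, 218, 122, 120) ((466.49755859375, 229.0753936767578), (47.59443283081055, 54.72749710083008), 86.2109146118164)
t 5.62 at [461.3 228.8 140.9] yaw -3.85 -> shift [ 46.8 312.4  -2. ] turn -0.259
```

View pics/w3.png

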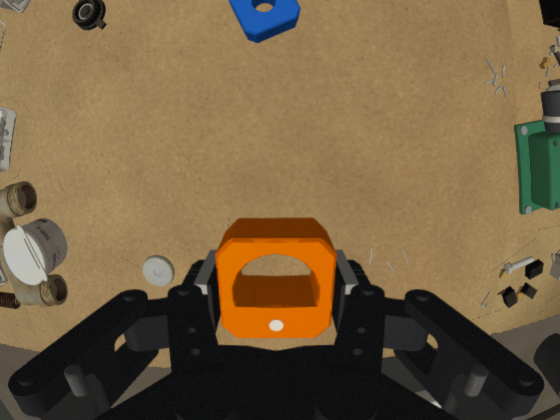

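The collar is held level between the pads, with its dot at (277,326), and lies about 1.5 mm ahead of the tool in x. I'll go to a point short of the gearbox, already turned, and look again.

Call:
servo_tool([
  {"dx":-2,"dy":20,"dz":0,"yaw":-0.02},
  {"dx":-5,"dy":60,"dz":0,"yaw":-0.06},
  {"dx":-10,"dy":105,"dz":0,"yaw":-0.1},
  {"dx":-15,"dy":155,"dz":0,"yaw":-0.14},
  {"dx":-20,"dy":205,"dz":0,"yaw":-0.18},
  {"dx":-24,"dy":250,"dz":0,"yaw":-0.22},
  {"dx":-28,"dy":290,"dz":0,"yaw":-0.25},
  {"dx":-30,"dy":313,"dz":0,"yaw":-0.26},
  {"dx":-30,"dy":318,"dz":0,"yaw":-0.26},
  {"dx":-30,"dy":318,"dz":0,"yaw":-0.26},
])

```text
time: 6.88
tcp_pos: [410.7, -85.8, 141.8]
tool_rot: [[0.982, 0.191, -0.001], [0.191, -0.982, 0.001], [-0.001, -0.001, -1.0]]
force: [-0.5, -0.3, -2.0]
grip_width: 47.6
grip_force: 41.6
```

Call:
servo_tool([
  {"dx":0,"dy":0,"dz":0,"yaw":0},
  {"dx":0,"dy":0,"dz":0,"yaw":0},
  {"dx":0,"dy":0,"dz":0,"yaw":0},
])

```text
time: 7.25
tcp_pos: [411.1, -85.7, 142.3]
tool_rot: [[0.981, 0.193, -0.0], [0.193, -0.981, 0.0], [-0.0, -0.0, -1.0]]
force: [-0.3, -0.0, -0.7]
grip_width: 47.0
grip_force: 41.6
```

```bash
python3 - <<'E'
from h import *
s=sense()
cal=get_calibration('wrist');im=snapshot('wrist');cv2.imwrite('pics/w4.png',im[:,:,::-1])
H,S,V=cv2.split(cv2.cvtColor(im,cv2.COLOR_RGB2HSV))
mg=(H>65)&(H<95)&(S>90)&(V>40);c=big(mg);x,y,w,h=cv2.boundingRect(c);print('green',x,y,w,h,rect('wrist',c,0,cal))
m=cv2.morphologyEx(mg.astype(np.uint8),cv2.MORPH_OPEN,np.ones((3,3)))
cs,hi=cv2.findContours(m,cv2.RETR_CCOMP,cv2.CHAIN_APPROX_NONE)
for k,cc in enumerate(cs):
    a=cv2.contourArea(cc)
    if a>20 and hi[0][k][3]>=0:
        P=onz('wrist',cc[:,0],57 if a>300 else 45,cal)[:,:2].astype(np.float32);print('hole',a,cc[:,0].mean(0),cv2.minEnclosingCircle(P))
mo=(H>4)&(H<18)&(S>200)&(V>60);c=big(mo);print('orange',rect('wrist',c,s['tcp_pos'][2]+27,cal))
to(487,-86,143,11)
E
```

```text
green 231 58 125 115 ((486.935791015625, -85.78689575195312), (100.20596313476562, 108.66011047363281), 10.690948486328125)
hole 61.5 [248.24 156.24] ((448.7112121582031, -57.132781982421875), 3.5958352088928223)
hole 85.5 [295.82758621 153.79310345] ((457.29498291015625, -91.29225158691406), 4.222099781036377)
hole 3057.5 [297.25139665 112.76536313] ((486.67498779296875, -85.53894805908203), 22.333768844604492)
hole 62.5 [248.36  69.76] ((511.7966003417969, -45.16202926635742), 3.6081278324127197)
orange ((416.0259094238281, -84.13774871826172), (54.67158126831055, 47.64254379272461), 11.160565376281738)
t 7.3 at [411.1 -85.8 142.3] yaw 11.09 -> shift [74.5 14.8 -0.7] turn 0.002
```

View pics/w4.png

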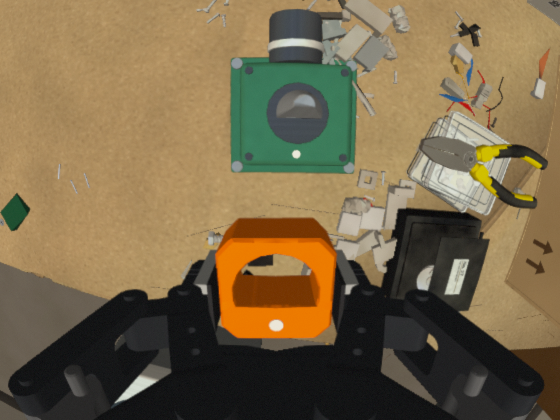

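The wrist view shows the shoulder at (297,113) and the housing dot at (296,154). The collar is held square, with its flat facing the same way as the stub's. I'll move over the stub and lower.

Call:
servo_tool([
  {"dx":10,"dy":2,"dz":0,"yaw":0},
  {"dx":30,"dy":6,"dz":0,"yaw":0},
  {"dx":52,"dy":11,"dz":0,"yaw":0},
  {"dx":67,"dy":14,"dz":0,"yaw":0},
  {"dx":72.5,"dy":15,"dz":0,"yaw":0},
  {"dx":72.5,"dy":15,"dz":0,"yaw":0},
  {"dx":72.5,"dy":15,"dz":10,"yaw":0},
  {"dx":72.5,"dy":15,"dz":20,"yaw":0},
  {"dx":72.5,"dy":15,"dz":30,"yaw":0},
  {"dx":72.5,"dy":15,"dz":40,"yaw":0},
])

```text
time: 8.55
tcp_pos: [484.7, -87.0, 101.4]
tool_rot: [[0.982, 0.191, -0.001], [0.191, -0.982, 0.0], [-0.0, -0.0, -1.0]]
force: [0.3, 0.1, -1.5]
grip_width: 47.6
grip_force: 41.6
```

Call:
servo_tool([
  {"dx":0,"dy":0,"dz":3,"yaw":0},
  {"dx":0,"dy":0,"dz":7,"yaw":0},
  {"dx":0,"dy":0,"dz":11,"yaw":0},
  {"dx":0,"dy":0,"dz":15,"yaw":0},
  {"dx":0,"dy":0,"dz":18,"yaw":0},
  {"dx":0,"dy":0,"dz":18,"yaw":0},
])

```text
time: 9.3
tcp_pos: [484.8, -87.0, 84.0]
tool_rot: [[0.981, 0.192, -0.0], [0.192, -0.981, 0.0], [-0.0, -0.0, -1.0]]
force: [0.2, 0.2, -1.4]
grip_width: 47.0
grip_force: 41.6
```

No contact. Another 22 mm to just above home.

Call:
servo_tool([
  {"dx":0,"dy":0,"dz":4,"yaw":0},
  {"dx":0,"dy":0,"dz":8,"yaw":0},
  {"dx":0,"dy":0,"dz":12,"yaw":0},
  {"dx":0,"dy":0,"dz":15,"yaw":0},
  {"dx":0,"dy":0,"dz":18,"yaw":0},
  {"dx":0,"dy":0,"dz":20,"yaw":0},
  {"dx":0,"dy":0,"dz":22,"yaw":0},
  {"dx":0,"dy":0,"dz":22,"yaw":0},
])

```text
time: 10.3
tcp_pos: [484.9, -87.0, 62.2]
tool_rot: [[0.981, 0.192, -0.0], [0.192, -0.981, 0.0], [-0.0, -0.0, -1.0]]
force: [-0.7, 0.2, -1.8]
grip_width: 47.5
grip_force: 41.6
```

Call:
servo_tool([
  {"dx":0,"dy":0,"dz":0.7,"yaw":0},
  {"dx":0,"dy":0,"dz":1.4,"yaw":0},
  {"dx":0,"dy":0,"dz":2,"yaw":0},
  {"dx":0,"dy":0,"dz":2,"yaw":0},
])

```text
time: 10.8
tcp_pos: [485.0, -87.0, 60.3]
tool_rot: [[0.981, 0.192, -0.0], [0.192, -0.981, 0.0], [-0.0, -0.0, -1.0]]
force: [0.0, -0.6, -0.7]
grip_width: 46.8
grip_force: 41.6
```

Call:
servo_tool([
  {"dx":0,"dy":0,"dz":0,"yaw":0},
  {"dx":0,"dy":0,"dz":0,"yaw":0},
  {"dx":0,"dy":0,"dz":0,"yaw":0},
  {"dx":0,"dy":0,"dz":0,"yaw":0},
  {"dx":0,"dy":0,"dz":0,"yaw":0},
  {"dx":0,"dy":0,"dz":0,"yaw":0},
  {"dx":0,"dy":0,"dz":0,"yaw":0},
  {"dx":0,"dy":0,"dz":0,"yaw":0},
], fingers=-1)

```text
time: 11.8
tcp_pos: [485.0, -87.0, 60.3]
tool_rot: [[0.981, 0.192, 0.0], [0.192, -0.981, 0.0], [0.0, -0.0, -1.0]]
force: [0.3, -0.6, 0.7]
grip_width: 85.5
grip_force: 0.0
```

Now I retreat straight up, then back, and look.

Call:
servo_tool([
  {"dx":0,"dy":0,"dz":-10,"yaw":0},
  {"dx":0,"dy":0,"dz":-35,"yaw":0},
  {"dx":0,"dy":0,"dz":-70,"yaw":0},
  {"dx":0,"dy":0,"dz":-105,"yaw":0},
  {"dx":-20,"dy":0,"dz":-130,"yaw":0},
  {"dx":-50,"dy":0,"dz":-140,"yaw":0},
  {"dx":-75,"dy":0,"dz":-140,"yaw":0},
  {"dx":-80,"dy":0,"dz":-140,"yaw":0},
  {"dx":-80,"dy":0,"dz":-140,"yaw":0},
  {"dx":-80,"dy":0,"dz":-140,"yaw":0},
])

```text
time: 13.05
tcp_pos: [407.1, -102.4, 200.4]
tool_rot: [[0.981, 0.192, 0.0], [0.192, -0.981, 0.0], [0.0, 0.0, -1.0]]
force: [0.4, 0.6, 0.1]
grip_width: 85.5
grip_force: 0.0
```

```bash
python3 - <<'E'
from h import *
cal=get_calibration('wrist');im=snapshot('wrist');sd=snapshot('side')
H,S,V=cv2.split(cv2.cvtColor(im,cv2.COLOR_RGB2HSV))
c=big((H>4)&(H<18)&(S>200)&(V>170));x,y,w,h=cv2.boundingRect(c);print(rect('wrist',c,87,cal))
a=cv2.resize(im[max(y-40,0):y+100,max(x-40,0):x+100],(400,400));b=cv2.resize(sd[240:350,230:340],(400,400))
cv2.imwrite('pics/f.png',np.hstack([a,b])[:,:,::-1])
E
```

```text
((484.73883056640625, -86.16238403320312), (46.82234191894531, 46.42283630371094), 11.351419448852539)
```

View pics/f.png

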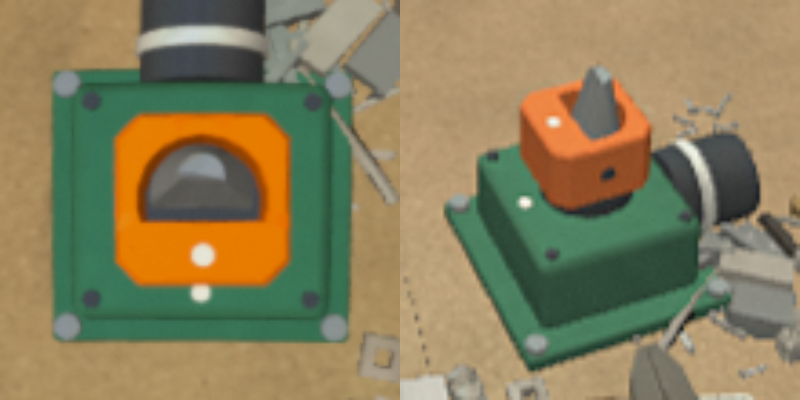

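Both views show the collar level on the shoulder with its flat aligned. Its dot (203,255) lines up with the housing dot (201,293), and the centre is about 2 mm from the axis.

```bash
python3 -c "
from cell import finish_job
print(finish_job())"
```

```text
the job is handed in; nothing more can be done
None
```

The orange collar is seated level on the gearbox stub with its flat aligned (about 2 mm off the axis in the final images) and released, the blue collar was left alone, and the job was handed in at about 13 s, though no verdict came back.

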